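# Put the spice rack back in service

### The job

Clear the things that were dumped on the little spice rack: put each of them in the pale wooden tray. Then fit the rack's loose steel retaining bar across its front, with one end threaded through the eyelet and the other lying in the fork, pushed along until the bar is centred and both ends stick out alike. After that stand the three spice jars from beside the rack upright on its deck behind the bar, and leave the glass behind the rack where it is.

Things in the scene. Friction and masses are not known exactly. Their poses are not given: they have to be found in the camera images.
- rack: Low wooden spice rack fixed to the worktop, 112 mm deep (its x, to the back) and 198 mm long (its y), z up; origin: centre of its underside. Deck top at z = 12 mm. End cheeks at y = +95 and -95 mm, 8 mm thick, 46 mm high. 8 mm back rail at x = +48, z = 22 mm. The retaining bar's line runs along y at x = -40, z = 58 mm, from the eyelet (y = +95) to the fork (y = -95).
- deck (a point): Middle of the place for the spice jars: a point on the deck top (12 mm up), half-way between the cheeks and 12 mm behind the rack's middle, between retaining bar and back rail. Axes as the rack's. Three jars fit side by side, at -56, 0 and +56 mm along y; the deck is clear for 90 mm to either side.
- eyelet (a point): Centre of the closed steel eyelet on top of the rack's +y cheek: a tube along the rack's y, 12 mm long, 25 mm outside and 17 mm inside diameter, so the 10 mm rod has 3.5 mm play all round. Axes as the rack's.
- fork (a point): Point in the open-topped steel fork on the rack's -y cheek, on one level line with the eyelet's centre. Its prongs leave a 17 mm gap, wider above, for the rod to be lowered in; their tips reach 16 mm above this point. The fork's floor is level with the bottom of the eyelet's hole, 8.5 mm below this point. Axes as the rack's.
- bar_centre (a point): Centre of the loose retaining bar: a straight steel rod 236 mm long, 10 mm thick, along this point's y, with rounded ends, both alike; about 100 g. In its middle a red square grip sleeve, 18 x 18 mm and 44 mm long, on which it lies level on the worktop (centre 9 mm up). At rest in eyelet and fork its centre lies 3.5 mm below their line.
- tin_small_centre (a point): Centre (half-way up) of a small green tin, 57 mm across, 72 mm high, about 180 g; starts on the rack's deck; may be absent. z is its axis.
- tablet_bottle_centre (a point): Centre (half-way up) of a small brown bottle with a white cap, 39 mm across, 63 mm high; starts on the rack's deck; may be absent. z is its axis.
- garlic_centre (a point): Centre (half-way up as it starts) of a bulb of garlic, 60 mm across at its widest (which lies a little below this point), 59 mm high with the stem on top, about 40 g; starts on the rack's deck; may be absent.
- tray: Shallow pale wooden tray lying on the worktop to the left of the rack, fixed, 200 mm (its x) by 320 mm (its y) outside, floor top 10 mm up, rim 28 mm high and 10 mm thick, a dark hand slot in each short side. Origin: centre of its underside; its y (long side) points roughly straight away from the robot.
- glass_centre (a point): Centre of an empty drinking glass, 80 mm across, 91 mm high, standing behind the rack: a bystander, leave it alone.
- spice_a_centre (a point): Centre (half-way up) of a spice jar with a red cap, 45 mm across, 106 mm high, 110 g, standing to the right of the rack. z is its axis.
- spice_b_centre (a point): Centre (half-way up) of a spice jar with a green cap, 46 mm across, 106 mm high, 110 g, standing to the right of the rack. z is its axis.
- spice_d_centre (a point): Centre (half-way up) of a spice jar with a dark brown-black cap and a green and orange label, 45 mm across, 105 mm high, 110 g, standing to the right of the rack. z is its axis.

How it is judged:
By the outcome, as a careful person would: the job done as asked, in the order asked, and still so for the second after the job is handed in, with the robot touching nothing.
Of tin_small, tablet_bottle, garlic only 2 to 3 are there at a start; the rules pass over those that are not, and their reading is None.
At some moment in a run one of tin_small, garlic may be knocked a few centimetres aside while the robot is not near it.
It also fails if it takes over 192 s, if anything falls off the work surface, if the arm or the gripper's body presses on something with over 40 N, if the wrist force passes 120 N, or if a joint passes its speed limit or range.

### The arm

A 7-joint arm with a two-finger parallel gripper is mounted at the origin on a cart in front of the work surface, level with it; the furniture and walls round the work are solid. World frame = base frame: x ahead of the robot, y to its left, z up, the work surface at z = 0. Lengths are in m, angles in rad, forces in N, time in s.
With the tool pointing down it reaches from about 0.425 to 0.925 m from the base axis. Payload 6.8 kg.
Tool frame: the origin (TCP) lies midway between the tips of the shut fingers; the grasp point (between the pads) lies 19 mm behind it; z points along the fingers, y is the line along which they close (so a half turn about z gives the same grasp; the last joint's range is limited). The gripper opens to 85 mm and grips with 20 to 120 N. Pads are 22 mm wide; open, the fingers measure 114 mm over their backs; the gripper's body (76 mm by 85 mm) begins 54 mm behind the grasp point. The pads swing forward as they close: fully open they stand 13 mm farther back than shut.
Start: joints at [1.227, 0.477, 0.022, 1.555, -0.011, 1.109, -0.083], TCP at [0.158, -0.656, 0.231] pointing down, gripper open.
Joint ranges: [-2.96, 2.96], [-0.34, 2.1], [-1.41, 1.46], [0.24, 2.44], [-1.37, 4.51], [0.17, 1.92], [-2.96, 2.96]. Speed limits (rad/s): [2.39, 2.39, 3.14, 3.14, 3.14, 3.14, 3.14].

### API

Orientations are given as a unit quaternion [w, x, y, z].
In Python, from station import bot, imaging gives the robot as it stands.
- The arm moves only by the tool move_arm, never from a script. Its argument "commands" is a list that holds one entry, the list of rows, each a list of 7 numbers: the shift along the tool's x, y, z in m, then the turn, a rotation vector about the tool's x, y, z in degrees, then the finger opening in m, from 0 to 0.0854. In form: [[[x, y, z, rx, ry, rz, grip], ...]]. A call has 1 to 20 rows; each row shifts and turns the commanded pose from where the row before left it, along the tool's axes as they then stand; what a row does not reach is not made up. A row lasts 1/8 s, in which the tool goes at most 62.5 mm and 10.7 degrees, less where a joint would pass 70% of its speed; a pose out of reach is approached as far as the arm can. A call is refused whole if a number of a shift passes 0.0625 or a number of a turn 10.7, either way. A call with a gripper value outside its range is refused whole. The fingers move at their own pace and stop on an object; "squeeze" is the grip in N (left out, the last holds). Time passes only in rows, so rows that do not move let the fingers close. It gives the time, the measured TCP pose, the force, the opening and the grip force at its end, in the units of the state.
- bot.get_obs(): the state, without advancing time (a new reading comes with each control period).
- imaging.read_camera(name): name is "side" or "top"; returns the picture (420x560x3 uint8, red, green, blue); there is no depth.
- imaging.calibration(name): a dict with "intrinsics" (3x3 intrinsics, pixels), "extrinsics" (4x4, takes a point from camera to world coordinates). Camera axes: x right, y down, z forward; pixel columns grow to the right and rows downward; lengths in m; the calibration is good to about 2 mm. A picture is of the moment at which its call begins. calibration takes no time and is no camera call.
- bot.hand_in(): hands the job in; it is judged then, once.
The state is a dict: "t": time; "q": joint angles; "joint_vel": joint speeds; "joint_torque": joint torques, N m; "eef_pos": TCP position; "tool_rot": TCP orientation; "contact_force": force on the tool from outside, world axes, zero at the start; "torque": the same for the moment, N m; "gripper_width": opening from 0.0 (shut) to 1.0 (fully open); "grasp_force": force on a finger pad.
Only numpy, scipy, OpenCV 4.12 (cv2) and the standard library are available. Lean on these libraries where they do the work, as an engineer would, in place of code of your own. Each camera call takes 0.05 s, during which the arm holds its last target. There are 200 camera calls.

## Working session

There is one attempt and no reset: what is moved stays moved. The work goes in short steps, Python scripts to look and compute and a tool call to move; the robot and the scene stay as the last step left them, time stands still between calls to the robot, and variables do not carry over. Pictures are saved under pics/ and viewed, at most 14 in all, crops included, and the job is handed in when it is done.

Besides the shell and the picture viewer there is one more tool, called after "Request:" by a JSON object that holds its "fn" and its "kwargs". move_arm: Moves the arm, as the interface text tells. Its arguments: {"type":"object","properties":{"commands":{"type":"array","items":{"type":"array","items":{"type":"array","items":{"type":"number"}}}},"squeeze":{"type":"number"}},"required":["commands"]}

```bash
mkdir -p pics; ls; python3 - <<'E'
from station import bot, imaging
import cv2
print(bot.get_obs())
for n in("side","top"):
    im=imaging.read_camera(n); cv2.imwrite(f"pics/{n}0.png",im[:,:,::-1])
    print(n,imaging.calibration(n))
E
```

```text
pics
{'t': 0.0, 'q': array([ 1.226893  ,  0.47780081,  0.02233588,  1.55644242, -0.01152472,
        1.10928928, -0.08309519]), 'joint_vel': array([ 1.15186899e-03, -4.52324262e-04, -3.42498926e-04, -2.23733677e-05,
        1.27048263e-04, -1.13238495e-03, -2.63045454e-05]), 'joint_torque': array([ 5.30105881e-04, -5.96443534e+01,  1.60788048e+00, -2.81197912e+01,
        1.23657405e-02,  9.39902879e-03, -1.33995735e-05]), 'eef_pos': array([ 0.15755503, -0.65575262,  0.23032897]), 'tool_rot': array([-8.91551983e-04,  9.93056127e-01,  1.17638036e-01, -1.61403337e-04]), 'contact_force': array([-0.32453592,  0.61085545, -0.07659838]), 'torque': array([ 0.03139396, -0.00112485, -0.01724881]), 'grasp_force': 0.0, 'gripper_width': 1.0031984494899473}
side {'intrinsics': array([[472.32235568,   0.        , 275.28296443],
       [  0.        , 472.32235568, 206.77890629],
       [  0.        ,   0.        ,   1.        ]]), 'extrinsics': array([[-0.94016378, -0.19198266,  0.28148665,  0.2717584 ],
       [-0.34010115,  0.57866031, -0.74127151,  0.9410821 ],
       [-0.02057388, -0.79265056, -0.60932898,  0.68155772],
       [ 0.        ,  0.        ,  0.        ,  1.        ]])}
top {'intrinsics': array([[489.67264776,   0.        , 283.31461301],
       [  0.        , 489.67264776, 200.0697955 ],
       [  0.        ,   0.        ,   1.        ]]), 'extrinsics': array([[ 0.00503039, -0.98508848,  0.17197492,  0.35743689],
       [-0.9999717 , -0.00399318,  0.00637655,  0.20683057],
       [-0.00559474, -0.17200213, -0.98508069,  1.26156369],
       [ 0.        ,  0.        ,  0.        ,  1.        ]])}
```

View pics/top0.png

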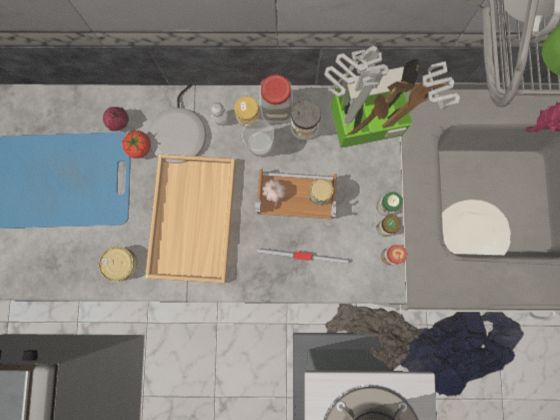

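View pics/side0.png

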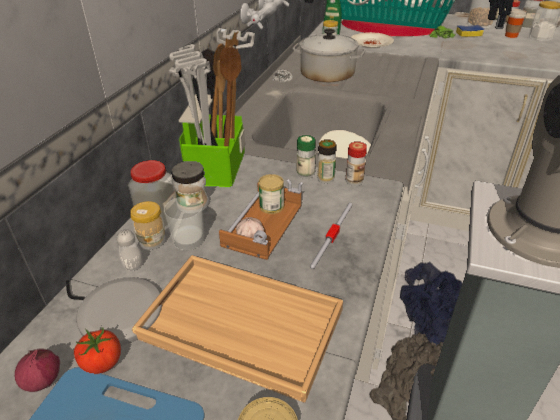

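The top view shows the rack at about (297,195) with garlic (273,188) and tin (320,191), and no tablet bottle. The bar is at (304,256). The jars are green (392,202), dark (390,225) and red (396,254), the tray is at (192,218) and the glass at (260,140). The side view agrees.

```bash
cat > h.py <<'E'
import numpy as np, cv2
from station import bot, imaging
from scipy.spatial.transform import Rotation as R
def proj(n,P):
    c=imaging.calibration(n);E=np.linalg.inv(c["extrinsics"]);p=np.atleast_2d(P)@E[:3,:3].T+E[:3,3]
    p=p@c["intrinsics"].T;return p[:,:2]/p[:,2:]
def onz(n,uv,z):
    c=imaging.calibration(n);E=c["extrinsics"];d=E[:3,:3]@np.linalg.inv(c["intrinsics"])@[*uv,1]
    return E[:3,3]+d*(z-E[2,3])/d[2]
def crop(n,u0,v0,u1,v1,s,name):
    im=imaging.read_camera(n)[v0:v1,u0:u1,::-1]
    cv2.imwrite(f"pics/{name}.png",cv2.resize(im,None,fx=s,fy=s,interpolation=cv2.INTER_CUBIC))
E
python3 - <<'E'
from h import *
crop("top",245,160,415,275,4.7,"t1"); crop("side",215,130,375,275,4.1,"s1")
E
```

```text
(no output)
```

View pics/t1.png

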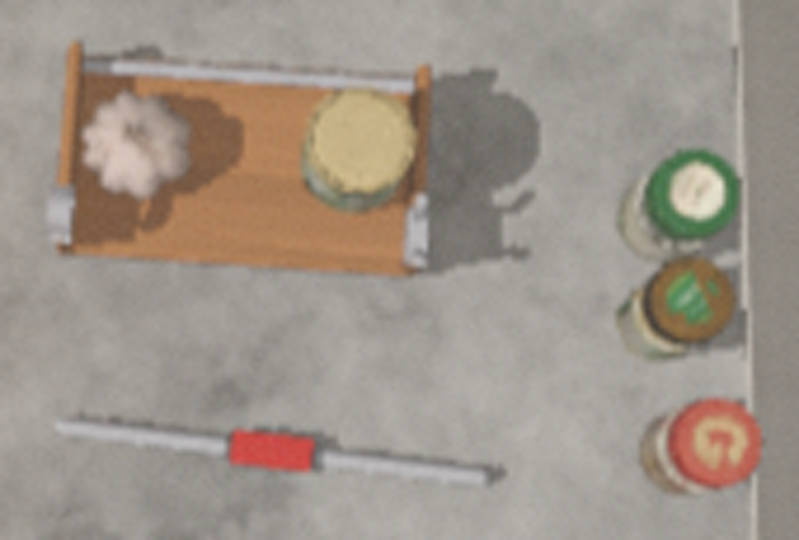

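View pics/s1.png

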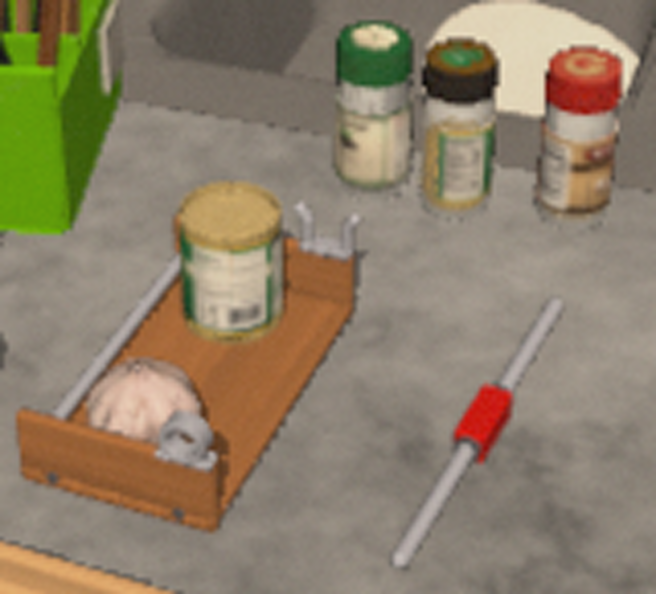

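The crops are sharp enough to fit poses. I'm triangulating with both views.

```bash
cat > m.py <<'E'
from h import *
from scipy.optimize import least_squares
T=lambda u,v:("top",(245+u/4.7,160+v/4.7)); S=lambda u,v:("side",(215+u/4.1,130+v/4.1))
def fit(obs,x0):
    def f(p):
        r=R.from_euler('z',p[2]).as_matrix(); 
        return np.concatenate([proj(n,r@np.array(q)/1e3+[p[0],p[1],0])[0]-uv for q,(n,uv) in obs])
    s=least_squares(f,x0,loss='soft_l1'); return s.x,np.round(s.fun,1)
rack=[((56,99,0),S(20,478)),((-56,99,0),S(217,530)),((56,99,46),S(20,412)),((-40,95,58),S(185,437)),((-40,-95,74),S(328,212)),((-56,-99,0),S(352,312)),
 ((-40,95,58),T(61,215)),((-40,-95,62),T(418,230)),((56,-95,46),T(425,67)),((56,95,46),T(76,42))]
p,r=fit(rack,[.45,.2,0]);print("rack",p.round(4),np.degrees(p[2]),r)
q,r=fit([((0,118,9),S(400,560)),((0,-118,9),S(558,302)),((0,118,9),T(58,427)),((0,-118,9),T(496,478)),((0,0,18),T(272,449))],[.35,.2,0]);print("bar",q.round(4),np.degrees(q[2]),r)
def pt(o,z):
    s=least_squares(lambda P:np.concatenate([proj(n,P)[0]-uv for n,uv in o]),[.4,.1,z]);print(s.x.round(4),s.fun.round(1),"expect z",z)
for o,z in [((T(697,190),S(376,37)),.106),((T(690,298),S(460,54)),.106),((T(716,442),S(585,63)),.106),((T(362,140),S(232,210)),.084),((T(135,145),S(145,405)),.04)]: pt(o,z)
for uv in[(161,156),(236,158),(224,281),(146,278)]:print("tray",onz("top",uv,.028).round(3))
print("glass",onz("top",(260,133),.091).round(3))
E
python3 m.py
```

```text
rack [ 0.5895  0.1831 -0.0576] -3.3021719446935522 [ 0.7 -0.6  0.4  0.4 -1.3 -0.9  0.9 -1.2  0.3 -2.5  1.2 -0.5 -1.  -0.8
 -0.6  0.4 -1.  -1.2 -1.2 -0.4]
bar [ 0.4318  0.1646 -0.1111] -6.366125074746352 [ 0.2 -0.8  0.4 -2.1 -0.5 -0.2 -1.5 -0.3  0.1  0.2]
[ 0.5604 -0.0502  0.0999] [ 0.  0. -0. -0.] expect z 0.106
[ 0.5055 -0.0444  0.1007] [-0.1 -0.4  0.4  0.1] expect z 0.106
[ 0.4328 -0.0548  0.1018] [-0.1 -0.4  0.4  0.1] expect z 0.106
[0.5907 0.1194 0.0772] [-0.  -0.2  0.2  0. ] expect z 0.084
[0.5962 0.2395 0.0316] [-0.  -0.1  0.1  0. ] expect z 0.04
tray [0.688 0.534 0.028]
tray [0.683 0.338 0.028]
tray [0.368 0.361 0.028]
tray [0.374 0.556 0.028]
glass [0.731 0.273 0.091]
```

```bash
sed -i 's|^T=lambda.*|T=lambda u,v:("top",(244.61+u/4.7,159.61+v/4.7)); S=lambda u,v:("side",(214.62+u/4.1,129.62+v/4.1))|' m.py; python3 m.py
cat > g.py <<'E'
# usage: g.py x y z phi_deg : shift in tool axes and turn to reach world pose with tool y at angle phi, pointing down
from h import *; import sys
x,y,z,phi=map(float,sys.argv[1:5]); o=bot.get_obs(); w=o["tool_rot"]
Rc=R.from_quat(w,scalar_first=True); f=np.radians(phi)
Rt=R.from_matrix(np.array([[-np.sin(f),np.cos(f),0],[np.cos(f),np.sin(f),0],[0,0,-1]]))
d=np.array([x,y,z])-o["eef_pos"]
print("t",round(o["t"],2),"turn deg",np.degrees((Rc.inv()*Rt).as_rotvec()).round(2),"shift now",Rc.inv().apply(d).round(4),"shift after turn",Rt.inv().apply(d).round(4),"F",o["contact_force"].round(1),"w",round(o["gripper_width"],3),"pos",o["eef_pos"].round(4),"q",o["q"].round(2))
E
python3 g.py .591 .119 .2 -3.3
```

```text
rack [ 0.5905  0.1831 -0.0575] -3.2957396502035294 [ 0.6 -0.3  0.3  0.6 -1.4 -0.6  0.8 -0.9  0.3 -2.2  1.2 -0.2 -0.6 -0.8
 -0.2  0.4 -0.6 -1.2 -0.9 -0.3]
bar [ 0.4327  0.1651 -0.1111] -6.364657585468284 [ 0.1 -0.3  0.3 -1.7 -0.3 -0.2 -1.3 -0.3  0.2  0.3]
[ 0.561  -0.0489  0.1015] [ 0.  0. -0. -0.] expect z 0.106
[ 0.5063 -0.0432  0.1023] [-0.1 -0.4  0.4  0.1] expect z 0.106
[ 0.4336 -0.0536  0.1034] [-0.1 -0.4  0.4  0.1] expect z 0.106
[0.5913 0.1204 0.0788] [-0.  -0.1  0.1  0. ] expect z 0.084
[0.5967 0.2404 0.0333] [-0. -0.  0.  0.] expect z 0.04
tray [0.688 0.534 0.028]
tray [0.683 0.338 0.028]
tray [0.368 0.361 0.028]
tray [0.374 0.556 0.028]
glass [0.731 0.273 0.091]
t 0.2 turn deg [-6.000e-02 -4.000e-02 -7.319e+01] shift now [ 0.6025 -0.6523  0.0314] shift after turn [0.7986 0.3881 0.0307] F [ 0.6 -0.3 -0.1] w 0.998 pos [ 0.1576 -0.656   0.2307] q [ 1.23  0.48  0.02  1.56 -0.01  1.11 -0.08]
```

Request:
{"fn": "move_arm", "kwargs": {"commands": [[[0,0,0,0,0,-10.46,0.085],[0,0,0,0,0,-10.46,0.085],[0,0,0,0,0,-10.46,0.085],[0,0,0,0,0,-10.46,0.085],[0,0,0,0,0,-10.46,0.085],[0,0,0,0,0,-10.46,0.085],[0,0,0,0,0,-10.43,0.085],[0.053,0.026,0,0,0,0,0.085],[0.053,0.026,0,0,0,0,0.085],[0.053,0.026,0,0,0,0,0.085],[0.053,0.026,0,0,0,0,0.085],[0.053,0.026,0,0,0,0,0.085],[0.053,0.026,0,0,0,0,0.085],[0.053,0.026,0,0,0,0,0.085],[0.053,0.026,0,0,0,0,0.085],[0.053,0.026,0,0,0,0,0.085],[0.053,0.026,0,0,0,0,0.085],[0.053,0.026,0,0,0,0,0.085],[0.053,0.026,0,0,0,0,0.085],[0.053,0.026,0,0,0,0,0.085]]], "squeeze": 40}}

```text
t: 2.7
eef_pos: [0.5356, 0.0134, 0.2313]
tool_rot: [0.0, 0.727, 0.686, -0.0]
contact_force: [0.1, -0.9, -0.5]
gripper_width: 0.993
grasp_force: 0.0
```

```bash
python3 g.py .591 .120 .15 -3.3
```

```text
t 2.7 turn deg [ 0.02  0.02 -0.04] shift now [0.1097 0.0491 0.0813] shift after turn [0.1096 0.0492 0.0813] F [ 0.1 -0.9 -0.5] w 0.993 pos [0.5356 0.0134 0.2313] q [ 0.42  0.32 -0.68  1.85  0.23  1.05 -0.41]
```

Request:
{"fn": "move_arm", "kwargs": {"commands": [[[0.055,0.025,0.01,0,0,0,0.085],[0.055,0.024,0.01,0,0,0,0.085],[0,0,0.04,0,0,0,0.085],[0,0,0.021,0,0,0,0.085],[0,0,0.0,0,0,0,0.085]]]}}

```text
t: 3.32
eef_pos: [0.5889, 0.1174, 0.1486]
tool_rot: [-0.001, 0.728, 0.686, -0.002]
contact_force: [0.7, -0.2, 0.2]
gripper_width: 0.997
grasp_force: 0.0
```

```bash
python3 - <<'E'
from h import *
crop("side",215,130,375,275,4.1,"s2")
E
python3 g.py .591 .120 .04 -3.3
```

```text
t 3.38 turn deg [-0.05  0.04 -0.09] shift now [0.0023 0.0011 0.1102] shift after turn [0.0022 0.001  0.1102] F [-0.   0.1  0.9] w 0.996 pos [0.5899 0.1178 0.1502] q [ 0.18  0.53 -0.65  1.78  0.38  0.97 -0.68]
```

View pics/s2.png

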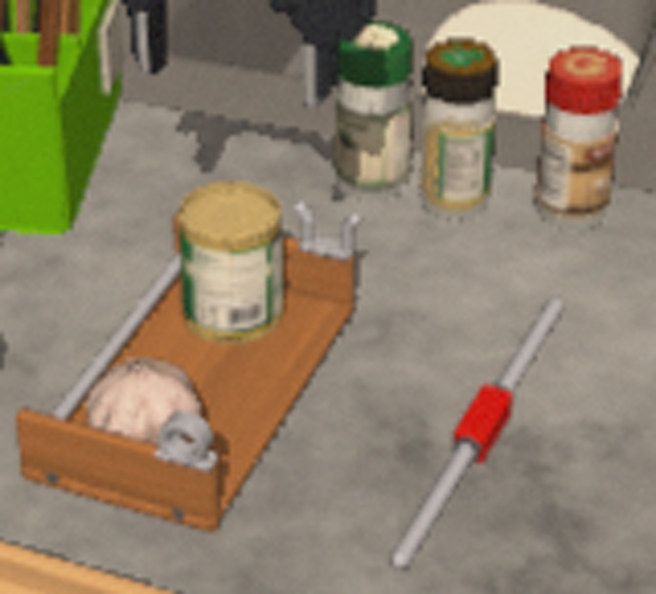

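Request:
{"fn": "move_arm", "kwargs": {"commands": [[[0.002,0.001,0.04,0,0,0,0.085],[0,0,0.04,0,0,0,0.085],[0,0,0.03,0,0,0,0.085],[0,0,0,0,0,0,0.04],[0,0,0,0,0,0,0.04],[0,0,0,0,0,0,0.04],[0,0,0,0,0,0,0.04],[0,0,0,0,0,0,0.04],[0,0,-0.02,0,0,0,0.04],[0,0,-0.05,0,0,0,0.04],[0,0,-0.05,0,0,0,0.04],[0,0,0,0,0,0,0.04]]]}}

```text
t: 4.88
eef_pos: [0.5939, 0.1224, 0.166]
tool_rot: [0.002, 0.727, 0.687, 0.004]
contact_force: [-1.1, 0.0, -1.9]
gripper_width: 0.662
grasp_force: 43.3
```

```bash
python3 g.py .46 .44 .16 -3.3
```

```text
t 4.88 turn deg [ 0.5  -0.15  0.01] shift now [ 0.3093 -0.152   0.0055] shift after turn [ 0.3093 -0.152   0.006 ] F [-1.1  0.  -1.9] w 0.662 pos [0.5939 0.1224 0.166 ] q [ 0.18  0.51 -0.66  1.76  0.37  0.99 -0.67]
```

Request:
{"fn": "move_arm", "kwargs": {"commands": [[[0.044,-0.022,0,0,0,0,0.04],[0.044,-0.022,0,0,0,0,0.04],[0.044,-0.022,0,0,0,0,0.04],[0.044,-0.022,0,0,0,0,0.04],[0.044,-0.022,0,0,0,0,0.04],[0.044,-0.022,0,0,0,0,0.04],[0.044,-0.022,0,0,0,0,0.04],[0,0,0.04,0,0,0,0.04],[0,0,0.04,0,0,0,0.04],[0,0,0.025,0,0,0,0.04],[0,0,0,0,0,0,0.04],[0,0,0,0,0,0,0.04]]]}}

```text
t: 6.38
eef_pos: [0.4554, 0.4378, 0.0563]
tool_rot: [-0.0, 0.727, 0.686, 0.0]
contact_force: [0.3, 0.9, -2.3]
gripper_width: 0.665
grasp_force: 43.3
```

```bash
python3 g.py .46 .44 .04 -3.3
```

```text
t 6.38 turn deg [ 0.03 -0.05  0.  ] shift now [0.0024 0.0045 0.0163] shift after turn [0.0024 0.0045 0.0163] F [ 0.3  0.9 -2.3] w 0.665 pos [0.4554 0.4378 0.0563] q [-0.42  0.69 -0.62  1.76  0.51  0.86 -1.33]
```

Request:
{"fn": "move_arm", "kwargs": {"commands": [[[0,0,0.01,0,0,0,0.04],[0,0,0.006,0,0,0,0.04],[0,0,0.001,0,0,0,0.04],[0,0,0,0,0,0,0.085],[0,0,0,0,0,0,0.085],[0,0,0,0,0,0,0.085],[0,0,-0.03,0,0,0,0.085],[0,0,-0.06,0,0,0,0.085],[0,0,-0.03,0,0,0,0.085],[0,0,0,0,0,0,0.085]]]}}

```text
t: 7.62
eef_pos: [0.4562, 0.4388, 0.1612]
tool_rot: [-0.0, 0.727, 0.686, 0.003]
contact_force: [0.4, -0.1, -0.2]
gripper_width: 0.994
grasp_force: 0.0
```

```bash
python3 g.py .596 .2405 .16 -3.3;  python3 - <<'E'
from h import *
crop("side",135,185,335,385,3,"s3")
E
```

```text
t 7.62 turn deg [ 0.2  -0.22 -0.01] shift now [-0.1899  0.151   0.001 ] shift after turn [-0.19    0.151   0.0012] F [ 0.4 -0.1 -0.2] w 0.994 pos [0.4562 0.4388 0.1612] q [-0.37  0.57 -0.69  1.69  0.42  1.02 -1.26]
```

View pics/s3.png

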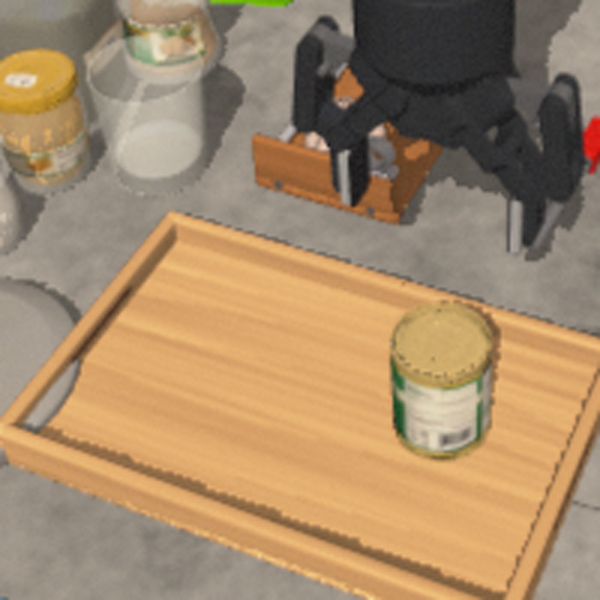

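Tin stands upright in the tray. A numeric template check will show whether the garlic has moved.

```bash
cat > mt.py <<'E'
from h import *
a=cv2.imread("pics/top0.png")[172:205,258:290]; b=imaging.read_camera("top")[160:225,245:345,::-1]
r=cv2.matchTemplate(np.ascontiguousarray(b),a,cv2.TM_CCOEFF_NORMED); print(cv2.minMaxLoc(r)[1::2],"expect (13,12)")
E
python3 mt.py
```

```text
(0.9750747680664062, (13, 12)) expect (13,12)
```

Request:
{"fn": "move_arm", "kwargs": {"commands": [[[-0.048,0.038,0,0,0,0,0.085],[-0.048,0.038,0,0,0,0,0.085],[-0.048,0.038,0,0,0,0,0.085],[-0.046,0.037,0,0,0,0,0.085],[0,0,0.02,0,0,0,0.085],[0,0,0,0,0,0,0.085]]]}}

```text
t: 8.48
eef_pos: [0.5929, 0.2381, 0.1351]
tool_rot: [-0.001, 0.727, 0.686, -0.003]
contact_force: [0.6, -0.4, -0.2]
gripper_width: 0.999
grasp_force: 0.0
```

```bash
python3 g.py .596 .2405 .02 -3.3;  python3 - <<'E'
from h import *
crop("side",205,160,325,275,4.5,"s4")
E
```

```text
t 8.47 turn deg [-0.31  0.12 -0.01] shift now [0.0028 0.0036 0.1151] shift after turn [0.0025 0.003  0.1151] F [ 0.6 -0.4 -0.2] w 0.999 pos [0.5929 0.2381 0.1351] q [-0.02  0.61 -0.65  1.69  0.42  0.99 -0.87]
```

View pics/s4.png

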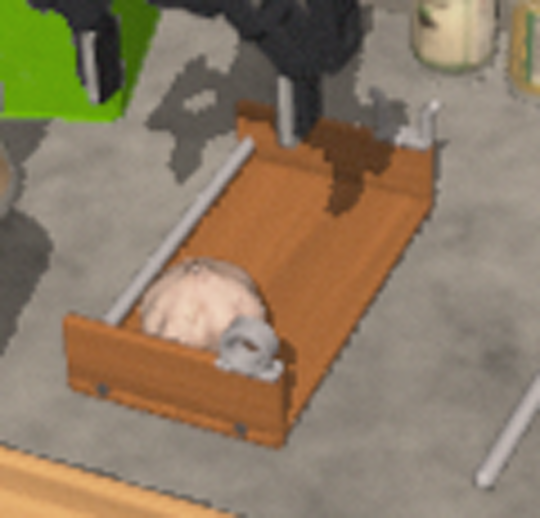

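Request:
{"fn": "move_arm", "kwargs": {"commands": [[[0.002,0.003,0.045,0,0,0,0.085],[0,0,0.045,0,0,0,0.085],[0,0,0.024,0,0,0,0.085],[0,0,0,0,0,0,0.085],[0,0,0,0,0,0,0.045],[0,0,0,0,0,0,0.045],[0,0,0,0,0,0,0.045],[0,0,0,0,0,0,0.045],[0,0,0,0,0,0,0.045],[0,0,-0.02,0,0,0,0.045],[0,0,-0.05,0,0,0,0.045],[0,0,-0.05,0,0,0,0.045],[0,0,0,0,0,0,0.045]]], "squeeze": 25}}

```text
t: 10.15
eef_pos: [0.6009, 0.2428, 0.151]
tool_rot: [0.002, 0.727, 0.686, 0.005]
contact_force: [-0.2, 0.8, -0.9]
gripper_width: 0.649
grasp_force: 26.9
```

```bash
python3 g.py .59 .44 .14 -3.3
```

```text
t 10.15 turn deg [ 0.52 -0.27 -0.01] shift now [ 0.1962 -0.0224  0.0117] shift after turn [ 0.1963 -0.0223  0.011 ] F [-0.2  0.8 -0.9] w 0.649 pos [0.6009 0.2428 0.151 ] q [-0.02  0.59 -0.66  1.67  0.42  1.01 -0.87]
```

Request:
{"fn": "move_arm", "kwargs": {"commands": [[[0.049,-0.005,0,0,0,0,0.045],[0.049,-0.005,0,0,0,0,0.045],[0.049,-0.005,0,0,0,0,0.045],[0.049,-0.005,0,0,0,0,0.045],[0,0,0.045,0,0,0,0.045],[0,0,0.045,0,0,0,0.045],[0,0,0.02,0,0,0,0.045],[0,0,0.01,0,0,0,0.045],[0,0,0.002,0,0,0,0.045],[0,0,0,0,0,0,0.045],[0,0,0,0,0,0,0.07],[0,0,0,0,0,0,0.085],[0,0,0,0,0,0,0.085],[0,0,-0.02,0,0,0,0.085],[0,0,-0.05,0,0,0,0.085],[0,0,-0.05,0,0,0,0.085],[0,0,0,0,0,0,0.085]]]}}

```text
t: 12.28
eef_pos: [0.5915, 0.4405, 0.1496]
tool_rot: [0.0, 0.727, 0.686, 0.005]
contact_force: [0.7, -0.3, -0.7]
gripper_width: 0.993
grasp_force: 0.0
```

```bash
python3 g.py .4327 .1651 .12 -6.4;  python3 - <<'E'
from h import *
crop("side",135,150,375,385,2.5,"s5")
E
```

```text
t 12.28 turn deg [ 0.4  -0.44  3.09] shift now [-0.2843 -0.1428  0.0264] shift after turn [-0.2914 -0.1271  0.0296] F [ 0.7 -0.3 -0.7] w 0.993 pos [0.5915 0.4405 0.1496] q [-0.33  0.73 -0.63  1.43  0.45  1.12 -1.1 ]
```

View pics/s5.png

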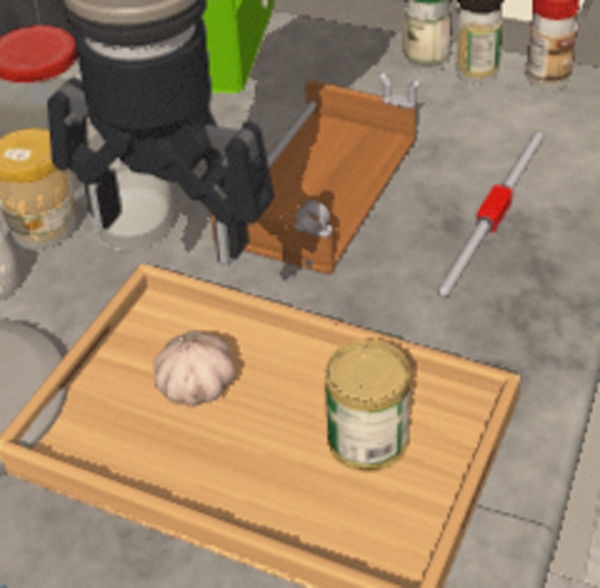

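Garlic and tin are both in the tray and the deck is clear. Next is the bar.

Request:
{"fn": "move_arm", "kwargs": {"commands": [[[0,0,0,0.3,-0.3,3.1,0.085],[-0.0485,-0.0212,0.005,0,0,0,0.085],[-0.0485,-0.0212,0.005,0,0,0,0.085],[-0.0485,-0.0212,0.005,0,0,0,0.07],[-0.0485,-0.0212,0.005,0,0,0,0.06],[-0.0485,-0.0212,0.005,0,0,0,0.05],[-0.0485,-0.0212,0.005,0,0,0,0.05],[0,0,0.04,0,0,0,0.05],[0,0,0,0,0,0,0.05],[0,0,0,0,0,0,0.05]]]}}

```text
t: 13.58
eef_pos: [0.4305, 0.1634, 0.0752]
tool_rot: [-0.0, 0.745, 0.667, -0.003]
contact_force: [0.7, 0.8, 0.7]
gripper_width: 0.581
grasp_force: 0.0
```

```bash
python3 - <<'E'
from h import *
for n,z in(("top",.016),("side",.011)):
    h=cv2.cvtColor(imaging.read_camera(n),cv2.COLOR_RGB2HSV)
    m=((h[...,0]<8)|(h[...,0]>172))&(h[...,1]>170)&(h[...,2]>90); m=m.astype(np.uint8)
    u,v=proj(n,[.4327,.1651,.012])[0].astype(int); w=np.zeros_like(m); w[v-25:v+25,u-25:u+25]=m[v-25:v+25,u-25:u+25]
    M=cv2.moments(w,True); c=(M['m10']/M['m00'],M['m01']/M['m00']); print(n,M['m00'],c,onz(n,c,z).round(4))
E
python3 g.py .4327 .1651 .005 -6.4
```

```text
t 13.62 turn deg [-0.24  0.24  0.07] shift now [0.002  0.002  0.0705] shift after turn [0.0017 0.0017 0.0705] F [0.3 0.1 1.3] w 0.584 pos [0.4308 0.1636 0.0755] q [ 0.06  0.44 -0.66  2.15  0.43  0.69 -1.01]Traceback (most recent call last):
  File "<stdin>", line 6, in <module>
ZeroDivisionError: float division by zero
```

```bash
python3 - <<'E'
from h import *
for n,z in(("top",.016),("side",.011)):
    h=cv2.cvtColor(cv2.imread(f"pics/{n}0.png"),cv2.COLOR_BGR2HSV)
    m=((h[...,0]<8)|(h[...,0]>172))&(h[...,1]>150)&(h[...,2]>70); m=m.astype(np.uint8)
    u,v=proj(n,[.4327,.1651,.012])[0].astype(int); w=np.zeros_like(m); w[v-20:v+20,u-20:u+20]=m[v-20:v+20,u-20:u+20]
    M=cv2.moments(w,True); c=(M['m10']/M['m00'],M['m01']/M['m00']); print(n,M['m00'],c,onz(n,c,z).round(4))
E
```

```text
top 92.0 (302.5652173913044, 255.3804347826087) [0.4329 0.1654 0.016 ]
side 137.0 (332.95620437956205, 231.45255474452554) [0.4326 0.1686 0.011 ]
```

Request:
{"fn": "move_arm", "kwargs": {"commands": [[[0.003,0.002,0.03,0,0,0,0.05],[0,0,0.03,0,0,0,0.05],[0,0,0.008,0,0,0,0.05],[0,0,0,0,0,0,0.05],[0,0,0,0,0,0,0.05]]]}}

```text
t: 14.25
eef_pos: [0.433, 0.1653, 0.0076]
tool_rot: [0.0, 0.745, 0.667, -0.003]
contact_force: [0.8, -0.0, 0.3]
gripper_width: 0.584
grasp_force: 0.0
```

```bash
python3 g.py .4327 .1665 .005 -6.4
```

```text
t 14.25 turn deg [-0.19  0.26  0.01] shift now [ 0.0012 -0.0004  0.0026] shift after turn [ 0.0012 -0.0004  0.0026] F [ 0.8 -0.   0.3] w 0.584 pos [0.433  0.1653 0.0076] q [-0.04  0.56 -0.56  2.17  0.57  0.56 -1.13]
```

Request:
{"fn": "move_arm", "kwargs": {"commands": [[[0.001,0,0.003,-0.2,0.25,0,0.05],[0,0,0,0,0,0,0.05],[0,0,0,0,0,0,0.005],[0,0,0,0,0,0,0.005],[0,0,0,0,0,0,0.005],[0,0,0,0,0,0,0.005],[0,0,0,0,0,0,0.005],[0,0,0,0,0,0,0.005]]], "squeeze": 80}}

```text
t: 15.25
eef_pos: [0.4324, 0.1657, 0.0039]
tool_rot: [0.0, 0.745, 0.667, -0.001]
contact_force: [-0.9, -1.4, 6.0]
gripper_width: 0.188
grasp_force: 78.6
```

```bash
python3 g.py .4327 .1665 .005 -6.4
```

```text
t 15.25 turn deg [-0.06  0.07  0.  ] shift now [ 0.0008  0.0002 -0.0011] shift after turn [ 0.0008  0.0002 -0.0011] F [-0.9 -1.4  6. ] w 0.188 pos [0.4324 0.1657 0.0039] q [-0.05  0.57 -0.55  2.18  0.57  0.55 -1.14]
```

Request:
{"fn": "move_arm", "kwargs": {"commands": [[[0,0,-0.02,0,0,0,0.005],[0,0,-0.04,0,0,0,0.005],[0,0,-0.04,0,0,0,0.005],[0,0,0,0,0,-3.1,0.005],[0,0,0,0,0,0,0.005]]]}}

```text
t: 15.88
eef_pos: [0.4323, 0.1655, 0.1036]
tool_rot: [-0.0, 0.727, 0.686, -0.001]
contact_force: [-0.3, 0.0, -0.8]
gripper_width: 0.185
grasp_force: 78.5
```

```bash
python3 g.py .5484 .1475 .09 -3.3
```

```text
t 15.88 turn deg [-0.08  0.06 -0.05] shift now [-0.0112  0.1169  0.0135] shift after turn [-0.0113  0.1169  0.0136] F [-0.3  0.  -0.8] w 0.185 pos [0.4323 0.1655 0.1036] q [ 0.1   0.4  -0.72  2.12  0.39  0.75 -0.92]
```

Request:
{"fn": "move_arm", "kwargs": {"commands": [[[-0.003,0.03,0,0,0,0,0.005],[-0.003,0.03,0,0,0,0,0.005],[-0.003,0.03,0,0,0,0,0.005],[-0.002,0.027,0.005,0,0,0,0.005],[0,0,0,0,0,0,0.005],[0,0,0,0,0,0,0.005]]]}}

```text
t: 16.62
eef_pos: [0.5472, 0.1482, 0.0975]
tool_rot: [-0.001, 0.727, 0.686, -0.002]
contact_force: [0.5, 0.0, -1.2]
gripper_width: 0.186
grasp_force: 78.5
```

```bash
python3 g.py .5484 .1475 .09 -3.3;  python3 - <<'E'
from h import *
a=imaging.read_camera("side")[160:265,255:325,::-1]; b=imaging.read_camera("top")[160:220,245:345,::-1]
f=lambda i,s:cv2.resize(i,None,fx=s,fy=s,interpolation=cv2.INTER_CUBIC)
A=f(a,5.7);B=f(b,4)
o=np.zeros((600,800,3),np.uint8);o[:A.shape[0],:399]=A[:,:399];o[:240,400:800]=B;cv2.imwrite("pics/c6.png",o)
E
```

```text
t 16.62 turn deg [-0.22  0.08  0.  ] shift now [-0.0006  0.0013  0.0075] shift after turn [-0.0006  0.0012  0.0075] F [ 0.5  0.  -1.2] w 0.186 pos [0.5472 0.1482 0.0975] q [ 0.13  0.55 -0.65  1.89  0.44  0.85 -0.81]
```

View pics/c6.png

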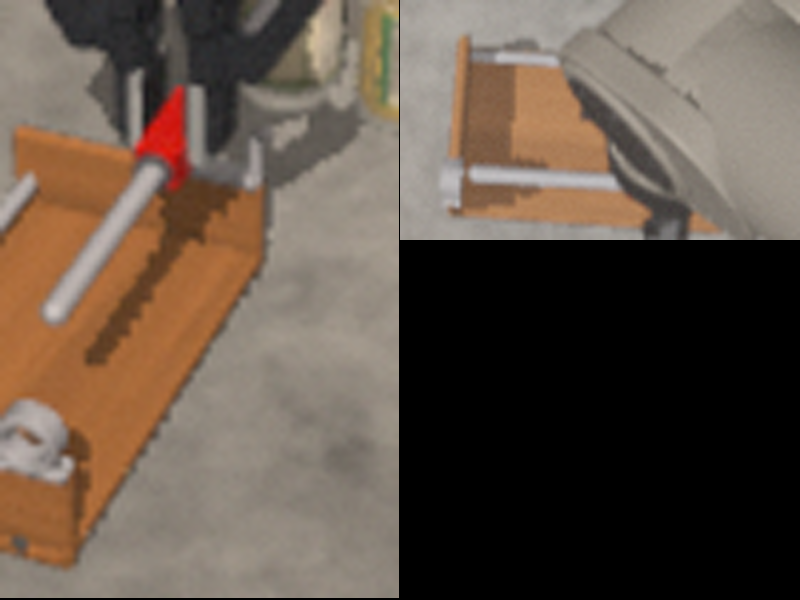

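```bash
python3 - <<'E'
from h import *
o=bot.get_obs(); Rc=R.from_quat(o["tool_rot"],scalar_first=True)
tip=o["eef_pos"]+Rc.apply([.1145,0,-.005]); tip2=o["eef_pos"]+Rc.apply([.118,0,-.005])
rk=np.array([.5905,.1831,0]); rr=R.from_euler('z',-3.296,degrees=True)
ey=rk+rr.apply([-.04,.095,.058])
for n in("top","side"): print(n,"tip",proj(n,[tip,tip2]).round(1),"eye",proj(n,ey).round(1))
# rack-frame sensitivity (px per mm in x,z) at eyelet
for n in("top","side"): print(n,[(proj(n,ey+rr.apply(v))-proj(n,ey)).round(2)[0] for v in([.001,0,0],[0,.001,0],[0,0,.001])])
E
```

```text
top tip [[263.2 202.4]
 [261.7 202.3]] eye [[257.  204.5]]
side tip [[263.9 212.8]
 [263.2 213.9]] eye [[260.5 235.3]]
top [array([ 0.03, -0.4 ]), array([-0.4 , -0.02]), array([-0.02, -0.07])]
side [array([-0.45, -0.12]), array([-0.21,  0.3 ]), array([-0.02, -0.38])]
```

Request:
{"fn": "move_arm", "kwargs": {"commands": [[[0,0.0017,0,-0.2,0.1,0,0.005],[0,0,0.015,0,0,0,0.005],[0,0,0.015,0,0,0,0.005],[0,0,0.01,0,0,0,0.005],[0,0,0.004,0,0,0,0.005],[0,0,0,0,0,0,0.005],[0,0,0,0,0,0,0.005]]]}}

```text
t: 17.6
eef_pos: [0.5507, 0.1482, 0.0547]
tool_rot: [0.001, 0.727, 0.686, 0.001]
contact_force: [-0.1, -0.5, -1.5]
gripper_width: 0.187
grasp_force: 78.5
```

```bash
python3 g.py .5489 .1475 .053 -3.3;  python3 - <<'E'
from h import *
f=lambda i,s:cv2.resize(i,None,fx=s,fy=s,interpolation=cv2.INTER_CUBIC)
a=imaging.read_camera("side")[170:250,245:320,::-1]; A=f(a,7.5); b=imaging.read_camera("top")[185:225,245:285,::-1]
o=np.zeros((600,800,3),np.uint8);o[:,:562]=A[:,:562];o[:230,565:795]=f(b,5.75);cv2.imwrite("pics/c7.png",o)
E
```

```text
t 17.6 turn deg [ 0.15 -0.06  0.  ] shift now [-0.0008 -0.0017  0.0017] shift after turn [-0.0008 -0.0017  0.0017] F [-0.1 -0.5 -1.5] w 0.187 pos [0.5507 0.1482 0.0547] q [ 0.1   0.61 -0.61  1.91  0.5   0.77 -0.85]
```

View pics/c7.png

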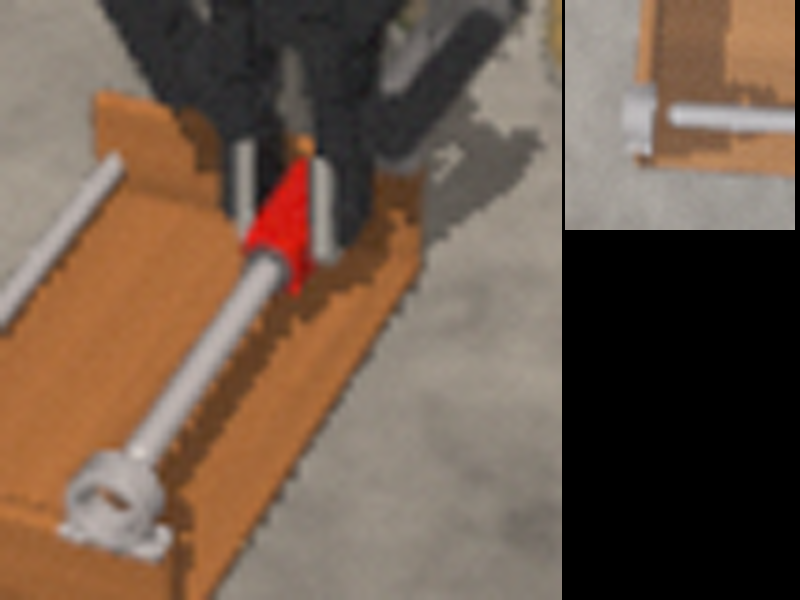

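Request:
{"fn": "move_arm", "kwargs": {"commands": [[[0,0,0.001,0,0,0,0.005],[0.004,0,0,0,0,0,0.005],[0.004,0,0,0,0,0,0.005],[0.004,0,0,0,0,0,0.005],[0.004,0,0,0,0,0,0.005],[0.004,0,0,0,0,0,0.005],[0,0,0,0,0,0,0.005]]]}}

```text
t: 18.58
eef_pos: [0.5514, 0.1685, 0.0533]
tool_rot: [0.0, 0.727, 0.687, 0.001]
contact_force: [-0.1, -0.4, -1.6]
gripper_width: 0.183
grasp_force: 78.5
```

```bash
python3 g.py .5506 .1854 .0515 -3.3;  python3 - <<'E'
from h import *
f=lambda i,s:cv2.resize(i,None,fx=s,fy=s,interpolation=cv2.INTER_CUBIC)
a=imaging.read_camera("side")[170:250,245:320,::-1]; A=f(a,7.5); b=imaging.read_camera("top")[185:225,245:285,::-1]
o=np.zeros((600,800,3),np.uint8);o[:,:562]=A[:,:562];o[:230,565:795]=f(b,5.75);cv2.imwrite("pics/c8.png",o)
E
```

```text
t 18.57 turn deg [ 0.11 -0.06  0.04] shift now [ 0.0168 -0.0018  0.0019] shift after turn [ 0.0168 -0.0018  0.0018] F [-0.1 -0.4 -1.6] w 0.183 pos [0.5514 0.1685 0.0533] q [ 0.06  0.62 -0.61  1.9   0.5   0.78 -0.89]
```

View pics/c8.png

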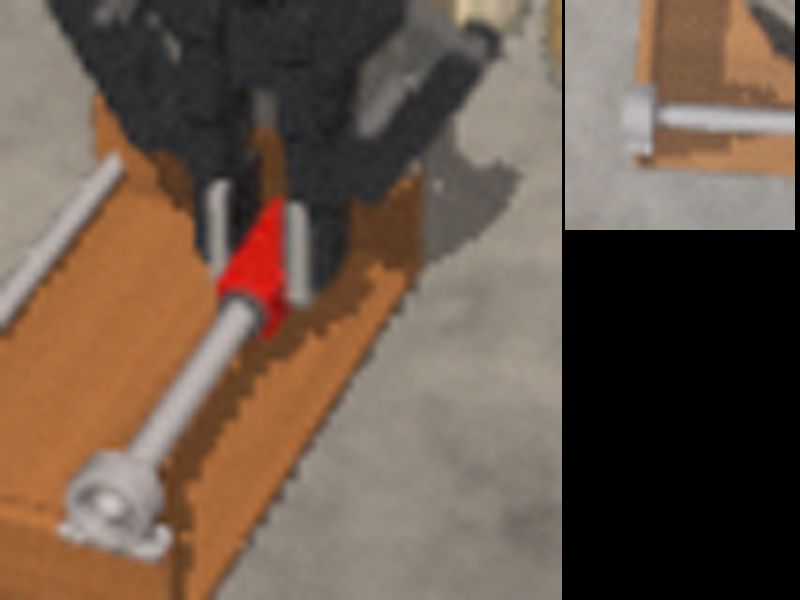

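The rod tip shows inside the eyelet at (113,503), with no contact force. I'll slide on to centre.

Request:
{"fn": "move_arm", "kwargs": {"commands": [[[0.004,-0.0005,0,0,0,0,0.005],[0.004,0,0,0,0,0,0.005],[0.004,0,0,0,0,0,0.005],[0.004,0,0,0,0,0,0.005],[0.001,0,0,0,0,0,0.005],[0,0,0,0,0,0,0.005],[0,0,0,0,0,0,0.005]]]}}

```text
t: 19.55
eef_pos: [0.552, 0.1847, 0.0533]
tool_rot: [0.0, 0.727, 0.686, 0.001]
contact_force: [-0.3, -0.7, -0.3]
gripper_width: 0.188
grasp_force: 78.5
```

```bash
python3 g.py .5506 .1854 .0495 -3.3;  python3 - <<'E'
from h import *
f=lambda i,s:cv2.resize(i,None,fx=s,fy=s,interpolation=cv2.INTER_CUBIC)
a=imaging.read_camera("side")[170:250,235:310,::-1]; A=f(a,7.5); b=imaging.read_camera("top")[185:225,245:285,::-1]; c=imaging.read_camera("top")[185:225,315:355,::-1]
o=np.zeros((600,800,3),np.uint8);o[:,:562]=A[:,:562];o[:230,565:795]=f(b,5.75);o[235:465,565:795]=f(c,5.75);cv2.imwrite("pics/c9.png",o)
E
```

```text
t 19.55 turn deg [ 0.1  -0.03 -0.02] shift now [ 0.0006 -0.0014  0.0038] shift after turn [ 0.0006 -0.0014  0.0038] F [-0.3 -0.7 -0.3] w 0.188 pos [0.552  0.1847 0.0533] q [ 0.03  0.63 -0.61  1.88  0.5   0.78 -0.91]
```

View pics/c9.png

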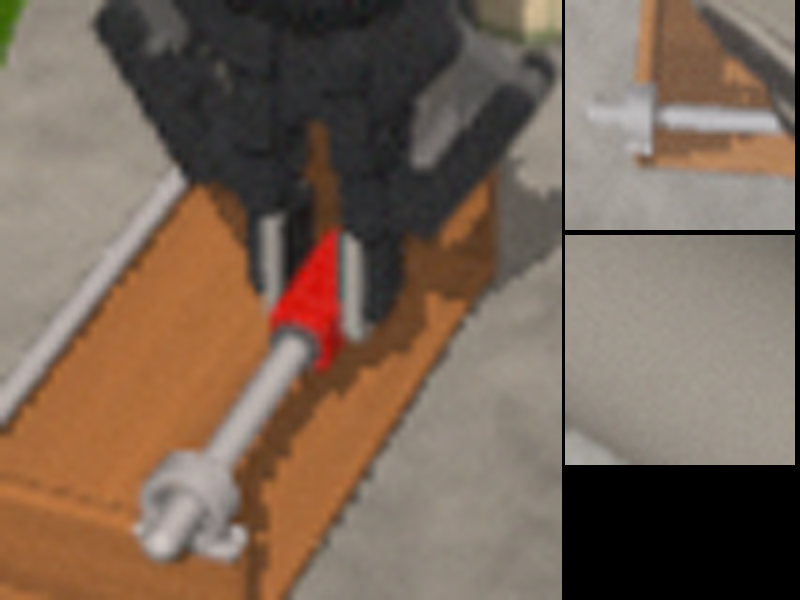

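Request:
{"fn": "move_arm", "kwargs": {"commands": [[[0.001,-0.001,0.001,0,0,0,0.005],[0,0,0.002,0,0,0,0.005],[0,0,0,0,0,0,0.005],[0,0,0,0,0,0,0.03],[0,0,0,0,0,0,0.04],[0,0,0,0,0,0,0.04],[0,0,-0.02,0,0,0,0.04],[0,0,-0.06,0,0,0,0.04],[0,0,-0.06,0,0,0,0.085],[-0.06,-0.02,-0.02,0,0,0,0.085],[-0.06,-0.02,0,0,0,0,0.085],[-0.06,0,0,0,0,0,0.085],[0,0,0,0,0,0,0.085]]]}}

```text
t: 21.32
eef_pos: [0.5017, 0.0068, 0.2099]
tool_rot: [0.002, 0.73, 0.683, 0.0]
contact_force: [1.2, 0.3, 0.5]
gripper_width: 0.997
grasp_force: 0.0
```

```bash
python3 g.py .4336 -.0536 .2 90;  python3 - <<'E'
from h import *
f=lambda i,s:cv2.resize(i,None,fx=s,fy=s,interpolation=cv2.INTER_CUBIC)
a=imaging.read_camera("side")[165:245,245:320,::-1]; A=f(a,5.5); T=imaging.read_camera("top")[:,:,::-1];b=T[185:225,245:305];c=T[185:225,295:355]
o=np.zeros((600,800,3),np.uint8);o[:A.shape[0],:410]=A[:,:410];o[:260,410:800]=f(b,6.5);o[265:525,410:800]=f(c,6.5);cv2.imwrite("pics/c10.png",o)
E
```

```text
t 21.32 turn deg [ 1.000e-02  2.200e-01 -9.381e+01] shift now [-0.0648 -0.0639  0.0099] shift after turn [ 0.0681 -0.0604  0.0099] F [1.2 0.3 0.5] w 0.997 pos [0.5017 0.0068 0.2099] q [ 0.47  0.29 -0.72  1.95  0.23  0.98 -0.42]
```

View pics/c10.png

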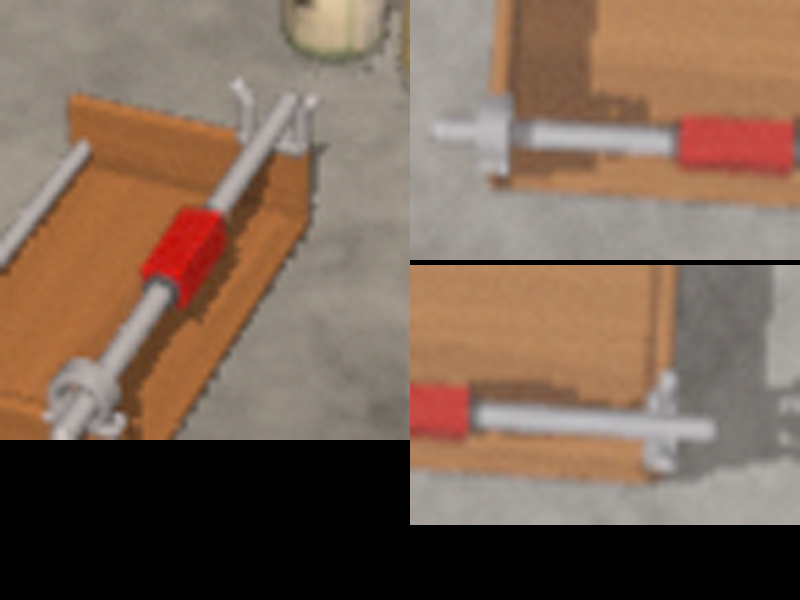

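Bar is through the eyelet and in the fork, but about 1.8 mm too far toward the eyelet (bar mid column 294.7, rack mid 295.5). I'll regrip and nudge it.

```bash
python3 g.py .5515 .1857 .21 -3.3
```

```text
t 21.43 turn deg [ 0.2  -0.05 -0.08] shift now [0.1759 0.0389 0.0004] shift after turn [1.758e-01 3.910e-02 1.000e-04] F [ 0.2  0.5 -0.6] w 0.996 pos [0.5023 0.0124 0.2101] q [ 0.47  0.29 -0.72  1.95  0.23  0.98 -0.42]
```

Request:
{"fn": "move_arm", "kwargs": {"commands": [[[0.044,0.0098,0,0,0,0,0.04],[0.044,0.0098,0,0,0,0,0.04],[0.044,0.0098,0,0,0,0,0.04],[0.044,0.0097,0,0,0,0,0.04],[0,0,0.05,0,0,0,0.04],[0,0,0.04,0,0,0,0.04],[0,0,0,0,0,0,0.04],[0,0,0,0,0,0,0.04]]], "squeeze": 40}}

```text
t: 22.42
eef_pos: [0.552, 0.188, 0.121]
tool_rot: [0.0, 0.727, 0.687, 0.002]
contact_force: [0.7, -0.0, -0.1]
gripper_width: 0.468
grasp_force: 0.0
```

```bash
python3 g.py .5515 .1857 .051 -3.3
```

```text
t 22.43 turn deg [ 0.2  -0.15  0.09] shift now [-0.0025 -0.0006  0.07  ] shift after turn [-0.0024 -0.0003  0.07  ] F [ 0.7 -0.  -0.1] w 0.468 pos [0.552 0.188 0.121] q [ 0.08  0.54 -0.68  1.84  0.43  0.9  -0.86]
```

Request:
{"fn": "move_arm", "kwargs": {"commands": [[[-0.0015,0,0.03,0,0,0,0.04],[0,0,0.03,0,0,0,0.04],[0,0,0.009,0,0,0,0.04],[0,0,0,0,0,0,0.04],[0,0,0,0,0,0,0.005],[0,0,0,0,0,0,0.005],[0,0,0,0,0,0,0.005],[0,0,0,0,0,0,0.005],[-0.001,0,-0.001,0,0,0,0.005],[-0.001,0,0,0,0,0,0.005],[0,0,0.001,0,0,0,0.005],[0,0,0,0,0,0,0.005],[0,0,0,0,0,0,0.03],[0,0,0,0,0,0,0.04],[0,0,0,0,0,0,0.04],[0,0,-0.02,0,0,0,0.04],[0,0,-0.06,0,0,0,0.04],[0,0,-0.06,0,0,0,0.085],[-0.06,-0.02,0,0,0,0,0.085],[-0.06,-0.02,0,0,0,0,0.085]]]}}

```text
t: 24.92
eef_pos: [0.5049, 0.0659, 0.1921]
tool_rot: [0.001, 0.727, 0.687, 0.002]
contact_force: [0.8, -0.7, -0.2]
gripper_width: 0.994
grasp_force: 0.0
```

Request:
{"fn": "move_arm", "kwargs": {"commands": [[[-0.06,0,0,0,0,0,0.085],[0,0,0,0,0,-10.5,0.085],[0,0,0,0,0,-10.5,0.085],[0,0,0,0,0,-10.5,0.085],[0,0,0,0,0,-10.5,0.085],[0,0,0,0,0,-10.5,0.085],[0,0,0,0,0,-10.5,0.085],[0,0,0,0,0,-10.5,0.085],[0,0,0,0,0,-10.5,0.085],[0,0,0,0,0,-9.3,0.085]]]}}

```text
t: 26.18
eef_pos: [0.5014, 0.0066, 0.1912]
tool_rot: [0.001, -0.003, 1.0, -0.0]
contact_force: [0.4, -0.1, -0.5]
gripper_width: 0.997
grasp_force: 0.0
```

```bash
python3 g.py .5063 -.0432 .2 90; python3 - <<'E'
from h import *
T=imaging.read_camera("top");cv2.imwrite("pics/t11.png",T[:,:,::-1])
h=cv2.cvtColor(T,cv2.COLOR_RGB2HSV);h0=cv2.cvtColor(cv2.imread("pics/c10.png"),cv2.COLOR_BGR2HSV)
m=lambda h:(((h[...,0]<8)|(h[...,0]>172))&(h[...,1]>150)&(h[...,2]>70))
M=m(h)[185:225,275:320]; print("red cols",np.nonzero(M)[1].mean()+275,np.nonzero(M)[0].mean()+185,M.sum())
a=m(h0)[:260,410:800];  b=m(h0)[265:525,410:800]
print("before: left",a.nonzero()[1].min(),"right",b.nonzero()[1].max(),a.sum()/42.25)
g=T.mean(2)
print(g[202:209,246:262].round().astype(int)); print(g[203:211,328:346].round().astype(int))
E
```

```text
t 26.18 turn deg [-0.01  0.17  0.33] shift now [-0.0046 -0.0498 -0.0088] shift after turn [-0.0049 -0.0498 -0.0088] F [ 0.4 -0.1 -0.5] w 0.997 pos [0.5014 0.0066 0.1912] q [ 0.74  0.44 -1.08  1.96  0.46  1.02  1.02]
red cols 295.1111111111111 206.72592592592594 135
before: left 270 right 57 129.84615384615384
[[166 164 164 160 150 146 141 142 148 160 172 169 166 160 135 101]
 [165 166 165 171 162 153 153 151 156 170 181 182 180 173 131 106]
 [163 163 170 188 182 181 183 182 181 184 185 188 185 178 124 118]
 [163 163 164 183 187 187 189 188 189 190 188 188 186 180 128 133]
 [160 160 158 165 166 169 165 164 170 179 182 182 183 175 130 140]
 [162 158 157 155 152 151 152 142 151 166 172 175 177 170 125 133]
 [162 163 158 156 156 156 157 154 155 156 160 164 166 161 105 100]]
[[128 129 128 114 123 159 181 159 111 106 105 108 108 106 112 116 116 111]
 [133 127 124 119 146 158 166 141 110 106 106 109 111 113 116 117 117 119]
 [128 117 116 135 171 156 152 129 115 107 112 108 112 112 118 118 118 113]
 [114 101 107 141 175 153 150 149 118 114 112 111 113 115 118 119 115 118]
 [129 125 129 136 166 153 154 155 123 111 115 115 115 113 115 117 122 116]
 [166 163 164 157 160 152 152 151 147 140 143 139 140 135 124 118 120 120]
 [185 186 185 184 183 182 181 182 182 180 178 177 177 169 135 118 120 119]
 [185 183 186 184 188 187 188 188 189 188 190 189 189 182 150 124 123 121]]
```

Bar is now centred (ends at columns 248.5 and 342, middle 295.3, against 295.5). On to the jars, green first, gripped along world y.

Request:
{"fn": "move_arm", "kwargs": {"commands": [[[-0.03,-0.028,0,0,0.2,0.3,0.085],[-0.03,-0.028,0,0,0,0,0.085],[0,0,0.04,0,0,0,0.085],[0,0,0,0,0,0,0.085],[0,0,0,0,0,0,0.085]]], "squeeze": 40}}

```text
t: 26.85
eef_pos: [0.5613, -0.0488, 0.1514]
tool_rot: [-0.0, 0.003, 1.0, 0.0]
contact_force: [1.2, -0.4, 0.8]
gripper_width: 0.997
grasp_force: 0.0
```

```bash
python3 g.py .561 -.049 .06 90
```

```text
t 26.85 turn deg [ 0.04 -0.03 -0.29] shift now [ 0.0003 -0.0003  0.0914] shift after turn [ 0.0003 -0.0002  0.0914] F [ 1.2 -0.4  0.8] w 0.997 pos [ 0.5613 -0.0488  0.1514] q [ 0.71  0.58 -0.98  1.85  0.56  1.02  1.06]
```

Request:
{"fn": "move_arm", "kwargs": {"commands": [[[0,0,0.045,0,0,0,0.085],[0,0,0.036,0,0,0,0.085],[0,0,0.01,0,0,0,0.085],[0,0,0,0,0,0,0.085],[0,0,0,0,0,0,0.03],[0,0,0,0,0,0,0.03],[0,0,0,0,0,0,0.03],[0,0,0,0,0,0,0.03],[0,0,0,0,0,0,0.03],[0,0,0,0,0,0,0.03],[0,0,-0.02,0,0,0,0.03],[0,0,-0.05,0,0,0,0.03],[0,0,-0.05,0,0,0,0.03],[0,0,-0.03,0,0,0,0.03],[0,0,0,0,0,0,0.03]]]}}

```text
t: 28.72
eef_pos: [0.5626, -0.0492, 0.2123]
tool_rot: [0.002, 0.003, 1.0, 0.0]
contact_force: [0.1, 0.6, -1.6]
gripper_width: 0.519
grasp_force: 41.1
```

```bash
python3 - <<'E'
from h import *
rr=R.from_euler('z',-3.296,degrees=True)
for y in(.056,0,-.056):print((np.array([.5905,.1831,0])+rr.apply([.012,y,0])).round(4))
E
python3 g.py .6057 .2383 .21 -3.3
```

```text
[0.6057 0.2383 0.    ]
[0.6025 0.1824 0.    ]
[0.5993 0.1265 0.    ]
t 28.73 turn deg [ 0.17  0.15 92.99] shift now [-0.0415  0.2877  0.0025] shift after turn [0.2895 0.0265 0.0023] F [ 0.1  0.6 -1.6] w 0.519 pos [ 0.5626 -0.0492  0.2123] q [ 0.76  0.51 -1.04  1.8   0.49  1.11  1.12]
```

Request:
{"fn": "move_arm", "kwargs": {"commands": [[[0,0,0,0,0,10.33,0.03],[0,0,0,0,0,10.33,0.03],[0,0,0,0,0,10.33,0.03],[0,0,0,0,0,10.33,0.03],[0,0,0,0,0,10.33,0.03],[0,0,0,0,0,10.33,0.03],[0,0,0,0,0,10.33,0.03],[0,0,0,0,0,10.33,0.03],[0,0,0,0,0,10.33,0.03],[0.048,0.0044,0,0,0,0,0.03],[0.048,0.0044,0,0,0,0,0.03],[0.048,0.0044,0,0,0,0,0.03],[0.048,0.0044,0,0,0,0,0.03],[0.048,0.0044,0,0,0,0,0.03],[0.048,0.0044,0,0,0,0,0.03],[0,0,0.05,0,0,0,0.03],[0,0,0,0,0,0,0.03],[0,0,0,0,0,0,0.03]]]}}

```text
t: 30.98
eef_pos: [0.6042, 0.2356, 0.1596]
tool_rot: [-0.001, 0.727, 0.686, -0.001]
contact_force: [-0.1, -0.1, -0.4]
gripper_width: 0.526
grasp_force: 41.2
```

```bash
python3 g.py .6057 .2383 .073 -3.3
```

```text
t 30.98 turn deg [-0.11 -0.01 -0.04] shift now [0.0028 0.0015 0.0866] shift after turn [0.0028 0.0014 0.0866] F [-0.1 -0.1 -0.4] w 0.526 pos [0.6042 0.2356 0.1596] q [ 0.    0.59 -0.67  1.65  0.41  1.04 -0.85]
```

Request:
{"fn": "move_arm", "kwargs": {"commands": [[[0.0028,0.0015,0.03,0,0,0,0.03],[0,0,0.03,0,0,0,0.03],[0,0,0.018,0,0,0,0.03],[0,0,0.006,0,0,0,0.03],[0,0,0.002,0,0,0,0.03],[0,0,0.001,0,0,0,0.03],[0,0,0,0,0,0,0.03]]]}}

```text
t: 31.85
eef_pos: [0.6058, 0.2394, 0.0728]
tool_rot: [-0.001, 0.727, 0.687, 0.0]
contact_force: [0.5, -0.1, -0.9]
gripper_width: 0.519
grasp_force: 41.2
```

```bash
python3 g.py .6057 .2383 .073 -3.3
```

```text
t 31.85 turn deg [-0.04 -0.06  0.03] shift now [-0.0011 -0.     -0.0002] shift after turn [-0.0011 -0.     -0.0002] F [ 0.5 -0.1 -0.9] w 0.519 pos [0.6058 0.2394 0.0728] q [-0.04  0.7  -0.62  1.7   0.49  0.91 -0.92]
```

Request:
{"fn": "move_arm", "kwargs": {"commands": [[[0,0,0.0015,0,0,0,0.03],[0,0,0,0,0,0,0.03],[0,0,0,0,0,0,0.06],[0,0,0,0,0,0,0.085],[0,0,0,0,0,0,0.085],[0,0,0,0,0,0,0.085],[0,0,-0.02,0,0,0,0.085],[0,0,-0.06,0,0,0,0.085],[0,0,-0.06,0,0,0,0.085],[-0.048,-0.0139,0,0,0,0,0.085],[-0.048,-0.0139,0,0,0,0,0.085],[-0.048,-0.0139,0,0,0,0,0.085],[-0.048,-0.0139,0,0,0,0,0.085],[-0.048,-0.0139,0,0,0,0,0.085],[-0.048,-0.0139,0,0,0,0,0.085]]]}}

```text
t: 33.72
eef_pos: [0.5056, -0.0449, 0.212]
tool_rot: [0.0, 0.727, 0.687, 0.0]
contact_force: [0.3, -0.7, 0.5]
gripper_width: 0.996
grasp_force: 0.0
```

Request:
{"fn": "move_arm", "kwargs": {"commands": [[[0,0,0,0,0,-10.37,0.085],[0,0,0,0,0,-10.37,0.085],[0,0,0,0,0,-10.37,0.085],[0,0,0,0,0,-10.37,0.085],[0,0,0,0,0,-10.37,0.085],[0,0,0,0,0,-10.37,0.085],[0,0,0,0,0,-10.37,0.085],[0,0,0,0,0,-10.37,0.085],[0,0,0,0,0,-10.37,0.085],[0,0,0.05,0,0,0,0.085],[0,0,0,0,0,0,0.085]]]}}

```text
t: 35.1
eef_pos: [0.5037, -0.0439, 0.1591]
tool_rot: [-0.003, -0.001, 1.0, 0.0]
contact_force: [-0.9, -0.1, 0.7]
gripper_width: 0.998
grasp_force: 0.0
```

```bash
python3 g.py .5063 -.0432 .06 90
```

```text
t 35.1 turn deg [ 0.04 -0.39  0.07] shift now [-0.0033  0.0006  0.0991] shift after turn [-0.0026  0.0007  0.0991] F [-0.9 -0.1  0.7] w 0.998 pos [ 0.5037 -0.0439  0.1591] q [ 0.76  0.47 -0.99  1.97  0.48  0.96  1.1 ]
```

Request:
{"fn": "move_arm", "kwargs": {"commands": [[[-0.0026,0.0006,0.045,0,0,0,0.085],[0,0,0.044,0,0,0,0.085],[0,0,0.01,0,0,0,0.085],[0,0,0,0,0,0,0.085],[0,0,0,0,0,0,0.03],[0,0,0,0,0,0,0.03],[0,0,0,0,0,0,0.03],[0,0,0,0,0,0,0.03],[0,0,0,0,0,0,0.03],[0,0,0,0,0,0,0.03],[0,0,-0.02,0,0,0,0.03],[0,0,-0.05,0,0,0,0.03],[0,0,-0.05,0,0,0,0.03],[0,0,-0.03,0,0,0,0.03],[0,0,0,0,0,0,0.03]]]}}

```text
t: 36.98
eef_pos: [0.51, -0.0426, 0.2147]
tool_rot: [0.002, -0.001, 1.0, -0.0]
contact_force: [-0.2, 0.4, -1.2]
gripper_width: 0.507
grasp_force: 41.1
```

```bash
python3 g.py .6025 .1824 .21 -3.3
```

```text
t 36.98 turn deg [ 0.15  0.17 93.36] shift now [-0.0927  0.2249  0.0049] shift after turn [0.23   0.0794 0.0047] F [-0.2  0.4 -1.2] w 0.507 pos [ 0.51   -0.0426  0.2147] q [ 0.81  0.4  -1.05  1.91  0.4   1.05  1.17]
```

Request:
{"fn": "move_arm", "kwargs": {"commands": [[[0,0,0,0,0,10.37,0.03],[0,0,0,0,0,10.37,0.03],[0,0,0,0,0,10.37,0.03],[0,0,0,0,0,10.37,0.03],[0,0,0,0,0,10.37,0.03],[0,0,0,0,0,10.37,0.03],[0,0,0,0,0,10.37,0.03],[0,0,0,0,0,10.37,0.03],[0,0,0,0,0,10.37,0.03],[0.046,0.016,0,0,0,0,0.03],[0.046,0.016,0,0,0,0,0.03],[0.046,0.016,0,0,0,0,0.03],[0.046,0.016,0,0,0,0,0.03],[0.046,0.016,0,0,0,0,0.03],[0,0,0.03,0,0,0,0.03],[0,0,0,0,0,0,0.03],[0,0,0,0,0,0,0.03]]]}}

```text
t: 39.1
eef_pos: [0.6013, 0.1812, 0.1816]
tool_rot: [-0.001, 0.727, 0.686, -0.001]
contact_force: [0.9, -0.5, -0.7]
gripper_width: 0.508
grasp_force: 41.1
```

```bash
python3 g.py .6025 .1824 .073 -3.3
```

```text
t 39.1 turn deg [-0.14  0.   -0.02] shift now [0.0013 0.0014 0.1086] shift after turn [0.0013 0.0011 0.1086] F [ 0.9 -0.5 -0.7] w 0.508 pos [0.6013 0.1812 0.1816] q [ 0.1   0.54 -0.69  1.68  0.38  1.06 -0.76]
```

Request:
{"fn": "move_arm", "kwargs": {"commands": [[[0.0005,0.001,0.04,0,0,0,0.03],[0,0,0.04,0,0,0,0.03],[0,0,0.019,0,0,0,0.03],[0,0,0.006,0,0,0,0.03],[0,0,0.003,0,0,0,0.03],[0,0,0.0015,0,0,0,0.03],[0,0,0,0,0,0,0.03],[0,0,0,0,0,0,0.03]]]}}

```text
t: 40.1
eef_pos: [0.6033, 0.1831, 0.0748]
tool_rot: [0.0, 0.727, 0.687, 0.001]
contact_force: [-2.4, -2.1, 7.8]
gripper_width: 0.506
grasp_force: 41.9
```

Request:
{"fn": "move_arm", "kwargs": {"commands": [[[0,0,0,0,0,0,0.03],[0,0,0,0,0,0,0.06],[0,0,0,0,0,0,0.085],[0,0,0,0,0,0,0.085],[0,0,0,0,0,0,0.085],[0,0,-0.02,0,0,0,0.085],[0,0,-0.06,0,0,0,0.085],[0,0,-0.06,0,0,0,0.085],[-0.041,-0.0259,0,0,0,0,0.085],[-0.041,-0.0259,0,0,0,0,0.085],[-0.041,-0.0259,0,0,0,0,0.085],[-0.041,-0.0259,0,0,0,0,0.085],[-0.041,-0.0259,0,0,0,0,0.085],[-0.041,-0.0259,0,0,0,0,0.085]]]}}

```text
t: 41.85
eef_pos: [0.4327, -0.0552, 0.2133]
tool_rot: [0.0, 0.727, 0.687, 0.0]
contact_force: [0.0, -1.2, -0.5]
gripper_width: 0.998
grasp_force: 0.0
```

```bash
python3 g.py .4336 -.0536 .16 90
```

```text
t 41.85 turn deg [  0.     0.   -93.24] shift now [0.0016 0.0008 0.0533] shift after turn [-0.0009  0.0016  0.0533] F [ 0.  -1.2 -0.5] w 0.998 pos [ 0.4327 -0.0552  0.2133] q [ 0.66  0.17 -0.73  2.08  0.14  0.94 -0.2 ]
```

Request:
{"fn": "move_arm", "kwargs": {"commands": [[[0,0,0,0,0,-10.36,0.085],[0,0,0,0,0,-10.36,0.085],[0,0,0,0,0,-10.36,0.085],[0,0,0,0,0,-10.36,0.085],[0,0,0,0,0,-10.36,0.085],[0,0,0,0,0,-10.36,0.085],[0,0,0,0,0,-10.36,0.085],[0,0,0,0,0,-10.36,0.085],[0,0,0,0,0,-10.36,0.085],[0,0,0.05,0,0,0,0.085],[0,0,0,0,0,0,0.085],[0,0,0,0,0,0,0.085]]]}}

```text
t: 43.35
eef_pos: [0.4341, -0.0539, 0.1637]
tool_rot: [-0.0, -0.0, 1.0, 0.0]
contact_force: [1.1, 0.0, 0.9]
gripper_width: 0.997
grasp_force: 0.0
```

```bash
python3 g.py .4336 -.0536 .06 90
```

```text
t 43.35 turn deg [ 0.03 -0.02  0.  ] shift now [0.0004 0.0002 0.1037] shift after turn [0.0005 0.0003 0.1037] F [1.1 0.  0.9] w 0.997 pos [ 0.4341 -0.0539  0.1637] q [ 0.81  0.3  -0.94  2.12  0.32  0.87  1.25]
```

Request:
{"fn": "move_arm", "kwargs": {"commands": [[[0,0,0.045,0,0,0,0.085],[0,0,0.046,0,0,0,0.085],[0,0,0.011,0,0,0,0.085],[0,0,0,0,0,0,0.085],[0,0,0,0,0,0,0.03],[0,0,0,0,0,0,0.03],[0,0,0,0,0,0,0.03],[0,0,0,0,0,0,0.03],[0,0,0,0,0,0,0.03],[0,0,0,0,0,0,0.03],[0,0,-0.02,0,0,0,0.03],[0,0,-0.05,0,0,0,0.03],[0,0,-0.05,0,0,0,0.03],[0,0,-0.03,0,0,0,0.03],[0,0,0,0,0,0,0.03]]]}}

```text
t: 45.22
eef_pos: [0.4348, -0.0546, 0.2123]
tool_rot: [0.002, 0.001, 1.0, -0.001]
contact_force: [-0.2, -0.1, -1.5]
gripper_width: 0.512
grasp_force: 41.2
```

```bash
python3 g.py .5993 .1265 .21 -3.3
```

```text
t 45.23 turn deg [7.000e-02 2.000e-01 9.322e+01] shift now [-0.1643  0.1813  0.0025] shift after turn [0.1902 0.1538 0.0023] F [-0.2 -0.1 -1.5] w 0.512 pos [ 0.4348 -0.0546  0.2123] q [ 0.88  0.23 -1.    2.07  0.23  0.96  1.33]
```

Request:
{"fn": "move_arm", "kwargs": {"commands": [[[0,0,0,0,0,10.36,0.03],[0,0,0,0,0,10.36,0.03],[0,0,0,0,0,10.36,0.03],[0,0,0,0,0,10.36,0.03],[0,0,0,0,0,10.36,0.03],[0,0,0,0,0,10.36,0.03],[0,0,0,0,0,10.36,0.03],[0,0,0,0,0,10.36,0.03],[0,0,0,0,0,10.36,0.03],[0.038,0.0308,0,0,0,0,0.03],[0.038,0.0308,0,0,0,0,0.03],[0.038,0.0308,0,0,0,0,0.03],[0.038,0.0308,0,0,0,0,0.03],[0.038,0.0308,0,0,0,0,0.03],[0,0,0.03,0,0,0,0.03],[0,0,0,0,0,0,0.03],[0,0,0,0,0,0,0.03]]]}}

```text
t: 47.35
eef_pos: [0.5975, 0.126, 0.1797]
tool_rot: [-0.001, 0.727, 0.686, -0.001]
contact_force: [0.1, -0.8, -1.6]
gripper_width: 0.514
grasp_force: 41.3
```

```bash
python3 g.py .5993 .1265 .073 -3.3
```

```text
t 47.35 turn deg [-0.16  0.01 -0.  ] shift now [0.0006 0.0021 0.1067] shift after turn [0.0006 0.0018 0.1067] F [ 0.1 -0.8 -1.6] w 0.514 pos [0.5975 0.126  0.1797] q [ 0.21  0.52 -0.71  1.73  0.39  1.04 -0.69]
```

Request:
{"fn": "move_arm", "kwargs": {"commands": [[[0,0.0018,0.04,0,0,0,0.03],[0,0,0.04,0,0,0,0.03],[0,0,0.018,0,0,0,0.03],[0,0,0.005,0,0,0,0.03],[0,0,0.003,0,0,0,0.03],[0,0,0,0,0,0,0.03],[0,0,0,0,0,0,0.03]]]}}

```text
t: 48.22
eef_pos: [0.6001, 0.1268, 0.0749]
tool_rot: [-0.0, 0.727, 0.687, 0.0]
contact_force: [-0.3, 0.2, -1.5]
gripper_width: 0.512
grasp_force: 41.3
```

```bash
python3 g.py .5993 .1265 .073 -3.3
```

```text
t 48.23 turn deg [-0.01 -0.06  0.03] shift now [-0.0004 -0.0008  0.0019] shift after turn [-0.0004 -0.0008  0.0019] F [-0.3  0.2 -1.5] w 0.512 pos [0.6001 0.1268 0.0749] q [ 0.16  0.65 -0.64  1.8   0.49  0.87 -0.77]
```

Request:
{"fn": "move_arm", "kwargs": {"commands": [[[0,0,0.0015,0,0,0,0.03],[0,0,0.0015,0,0,0,0.03],[0,0,0,0,0,0,0.03],[0,0,0,0,0,0,0.06],[0,0,0,0,0,0,0.085],[0,0,0,0,0,0,0.085],[0,0,0,0,0,0,0.085],[0,0,-0.02,0,0,0,0.085],[0,0,-0.06,0,0,0,0.085],[0,0,-0.06,0,0,0,0.085],[-0.05,0,0,0,0,0,0.085],[-0.06,0,0,0,0,0,0.085],[-0.06,-0.02,0,0,0,0,0.085],[-0.06,-0.02,0,0,0,0,0.085],[0,0,0,0,0,0,0.085]]]}}

```text
t: 50.1
eef_pos: [0.5454, -0.1061, 0.2117]
tool_rot: [0.0, 0.73, 0.683, -0.002]
contact_force: [0.1, 0.6, 0.1]
gripper_width: 0.996
grasp_force: 0.0
```

```bash
python3 g.py .5993 .1265 .073 -3.3; python3 - <<'E'
from h import *
f=lambda i,s:cv2.resize(i,None,fx=s,fy=s,interpolation=cv2.INTER_CUBIC)
A=f(imaging.read_camera("side")[140:385,135:345,::-1],1.9); T=imaging.read_camera("top")[:,:,::-1];b=f(T[110:225,240:350],3.6);c=f(T[145:290,140:245],1.2)
o=np.zeros((600,800,3),np.uint8);o[:A.shape[0],:A.shape[1]]=A;o[:b.shape[0],401:401+b.shape[1]]=b[:,:399];o[425:425+c.shape[0],420:420+c.shape[1]]=c;cv2.imwrite("pics/fin.png",o)
E
```

```text
t 50.1 turn deg [-0.13  0.16 -0.53] shift now [0.2361 0.0385 0.1379] shift after turn [0.2353 0.0404 0.1387] F [0.1 0.6 0.1] w 0.996 pos [ 0.5454 -0.1061  0.2117] q [ 0.64  0.39 -0.71  1.83  0.29  1.04 -0.25]
```

View pics/fin.png

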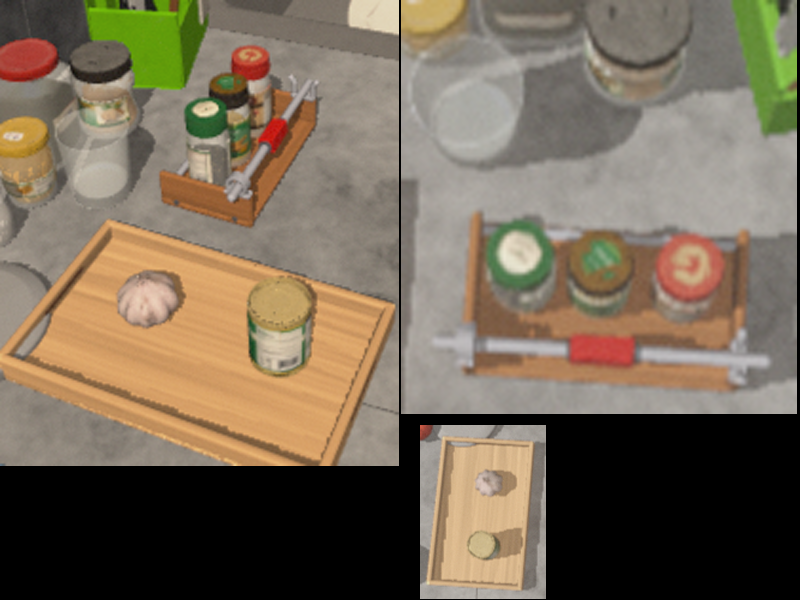

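The final view shows all three jars upright behind the bar, with both bar ends sticking out alike (30 px each). The tin and garlic are in the tray and the glass has not been touched.

```bash
python3 -c "
from station import bot
print(bot.hand_in())"
```

```text
the job is handed in; nothing more can be done
None
```

The job is handed in at about 50 s of the 192 s allowed: tin and garlic in the tray (no tablet bottle was there), the bar centred in eyelet and fork, the three jars upright on the deck behind it, and the glass left alone.

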